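# Grease the welding turntable

### The job

Take the orange push-type grease gun out of its stand and press its coupler squarely onto the tilted brass grease nipple of the red turntable until it snaps on. Then keep pushing along the nipple so that the gun's spring-loaded nose stays sunk at least half-way into the gun, and finish while holding it there, gripped and pushed in. Leave the magnet, the angle iron and the pipe end where they lie.

Things in the scene. Friction and masses are not known exactly. Their poses are not given: they have to be found in the camera images.
- gun_grip (a point): centre of the orange square grip (28 x 28 mm, 55 mm long) of the 0.35 kg grease gun, which starts upright in its stand. z runs along the gun away from the coupler, x and y are square to the flats. From 27.5 to 37.5 mm below this point is a steel collar, 44 mm diameter, resting on the stand's rim; the sliding nose (36 mm long, at most 33 mm diameter) hangs below it.
- gun_seat (a point): centre of the floor of the coupler's socket in the nose, 53.5 mm below the grip's centre with the nose out; z as for gun_grip. Socket opens downwards, 20 mm deep, 19 mm bore, flared to 25 mm at the mouth. Four sprung balls inside yield to a push of about 5 to 10 N and snap in behind the nipple's head as the nipple's top meets the floor.
- gun_nose (a joint): how far the nose has slid up into the gun, in m: 0 = fully out, 0.010 = fully in (10 mm travel, half-way is 0.005). A spring pushes it out with about 9 N at 0, 13 N half-way and 17 N fully in.
- nipple_top (a point): centre of the flat top of the brass nipple on the red turntable, about 110 mm above the bench. z points out along the nipple, which leans 14 to 34 degrees from vertical towards the robot's side and stays put when pushed. Head 16 mm diameter, coned to 9 mm at the top, 10 mm stem, 36 mm from swivel centre to top.
- stand: steel stand of the gun, fixed to the bench: 90 x 90 mm foot with an upright cup, 46 mm outside, 38 mm inside, rim 46 mm above the bench. Origin on the bench, on the cup's axis.
- turntable: fixed red welding turntable, 165 mm long, with a dark steel disc of 164 mm diameter and work pieces up to 125 mm high on the far side of the nipple; origin on the bench below the nipple's swivel, x axis towards the disc; swivel centre 80 mm above the bench.
- gun: the grease gun; origin on its axis at the underside of the collar, z axis away from the coupler. The centre of the grip lies 37.5 mm up z.
- magnet: bystander: red and black square welding magnet, 60 x 60 x 20 mm, lying flat; origin at the centre of its underside
- angle_iron: bystander: piece of steel angle, 70 x 40 x 40 mm; origin at the centre of its underside
- pipe_end: bystander: dark steel pipe end standing upright, 44 mm diameter, 50 mm high; origin at the centre of its underside
- fitting: the brass nipple with its swivel ball; origin at the swivel centre, z axis along the nipple
Things that resemble listed ones, but are neither listed nor needed, are in the scene too. Leave any pink or turquoise look-alike of the gun alone.

How it is judged:
On the way, in this order (a step that is already met when the one before it is completed fails the run):
1. the gun is lifted clear of its stand (height (world z) of gun above 0.09 m and contact force between gun and stand below 0.1 N), for 0.1 s.
2. the coupler is snapped onto the nipple (z of gun_seat in the frame of nipple_top below 0.0025 m and distance between gun_seat and nipple_top below 0.005 m and angle between the z axis of gun and the z axis of fitting, either way round below 0.14 rad), for 0.1 s.
At the end, for the whole second after the job is handed in: Coupler snapped on (socket floor within 2.5 mm of the nipple top along its axis, 5 mm overall), gun within 8 degrees of the nipple axis, nose pushed in at least 4.5 of 10 mm, for a second, while the fingers hold the gun still and push at least 8 N onto the fitting, clear of the stand (all of step 2 and value of joint gun_nose above 0.0045 m and contact force between the fingers and gun above 2 N and contact force between gun and fitting above 8 N and linear speed of gun below 0.02 m/s and contact force between gun and stand below 0.1 N); the arm keeps its last pose, push and grip.
It fails at once if the magnet was moved (distance of magnet from where it was at the start of the episode above 0.02 m).
It fails at once if the angle iron was moved (distance of angle_iron from where it was at the start of the episode above 0.02 m).
It fails at once if the pipe end was moved (distance of pipe_end from where it was at the start of the episode above 0.02 m).
It also fails if it takes over 40 s, if anything falls off the work surface, if the arm or the gripper's body presses on something with over 40 N, if the wrist force passes 120 N, or if a joint passes its speed limit or range.

### The arm

A 6-joint arm with a two-finger parallel gripper is mounted at the origin on the work surface. World frame = base frame: x ahead of the robot, y to its left, z up, the work surface at z = 0. Lengths are in m, angles in rad, forces in N, time in s.
With the tool pointing down it reaches from about 0.35 to 0.8 m from the base axis. Payload 7.3 kg.
Tool frame: the origin (TCP) lies midway between the tips of the shut fingers; the grasp point (between the pads) lies 19 mm behind it; z points along the fingers, y is the direction in which the jaws open and shut (so a half turn about z gives the same grasp; the last joint's range is limited). The gripper opens to 85 mm and grips with 20 to 120 N. Pads are 22 mm wide; open, the fingers measure 114 mm over their backs; the gripper's body (76 mm by 85 mm) begins 54 mm behind the grasp point. The pads swing forward as they close: fully open they stand 13 mm farther back than shut.
Start: joints at [-1.368, 0.342, 1.524, -0, 1.275, -0.146], TCP at [0.179, -0.493, 0.231] pointing down, gripper open.
Joint ranges: [-2.53, 2.53], [-0.77, 2.02], [0.04, 2.7], [-1, 4.14], [0.28, 2.66], [-3.11, 3.11]. Speed limits (rad/s): [2.57, 2.57, 3.14, 3.14, 3.14, 3.14].

### API

Orientations are given as a rotation vector (axis times angle).
In Python, from rig import arm gives the robot as it stands. The module is installed in compiled form; this text tells all that it offers.
- The arm moves only by the shell command python3 -m jog 'ROWS'. ROWS is JSON, a list of rows, each a list of 3 entries, a list of its own where there are three numbers: the turn, a rotation vector about the world's x, y, z in degrees, then the shift along the world's x, y, z in m, then the closure, from -1 (fully open) to 1 (shut). In form: [[[rx, ry, rz], [x, y, z], hand], ...]. A call has 1 to 10 rows; each row shifts and turns the commanded pose from where the row before left it; what a row does not reach is not made up. A row lasts 1/12 s, in which the tool goes at most 41.7 mm and 7.16 degrees, less where a joint would pass 70% of its speed; a pose out of reach is approached as far as the arm can. A call with a gripper value outside its range is refused whole. The fingers move at their own pace and stop on an object; the grip force is fixed at half the most. Time passes only in rows, so rows that do not move let the fingers close. It gives the time, the measured TCP pose, the force and the opening at its end, in the units of the state.
- arm.sense(): the state, without advancing time (a new reading comes with each control period).
- arm.grab_frame(name): name is "scene" or "top"; returns the picture (384x512x3 uint8, blue, green, red); there is no depth.
- arm.camera_model(name): a dict with "camera_matrix" (3x3 intrinsics, pixels), "k1" (the pictures are not rectified: a ray, as slopes to the right and down, at radius r is drawn at 1 + k1 r^2 times it, then the intrinsics apply), "R" (3x3) and "t" (3): a world point X has camera coordinates R X + t. Camera axes: x right, y down, z forward; pixel columns grow to the right and rows downward; lengths in m; the calibration is good to about 2 mm. A picture is of the moment at which its call begins. camera_model takes no time and is no camera call.
- arm.hand_in(): hands the job in, once; it reports no verdict.
The state is a dict: "time_s": time; "q": joint angles; "qvel": joint speeds; "effort": joint torques, N m; "tool_pos": TCP position; "eef_rot": TCP orientation; "force": force on the tool from outside, world axes, zero at the start; "torque": the same for the moment, N m; "opening": opening from 0.0 (shut) to 1.0 (fully open).
Only numpy, scipy, OpenCV 4.12 (cv2) and the standard library are available. Lean on these libraries where they do the work, as an engineer would, in place of code of your own. Each camera call takes 0.05 s, during which the arm holds its last target. There are 200 camera calls.

## Working session

There is one attempt and no reset: what is moved stays moved. The work goes in short steps, Python scripts to look and compute and a shell command to move; the robot and the scene stay as the last step left them, time stands still between calls to the robot, and variables do not carry over. Pictures are saved under pics/ and viewed, about 8 in all and at most 12, crops included, and the job is handed in when it is done.

```bash
mkdir -p pics; cat > h.py <<'E'
import numpy as np, cv2
from rig import arm
from scipy.spatial.transform import Rotation as Rn
def cam(n):
    m=arm.camera_model(n); return np.array(m["camera_matrix"]),m["k1"],np.array(m["R"]),np.array(m["t"])
def ray(n,u,v):
    K,k1,R,t=cam(n); p=np.linalg.inv(K)@[u,v,1]; d=p[:2]; x=d.copy()
    for _ in range(30): x=d/(1+k1*(x@x))
    return -R.T@t, R.T@np.array([x[0],x[1],1])
def onz(n,u,v,z):
    o,d=ray(n,u,v); return o+d*(z-o[2])/d[2]
def proj(n,X):
    K,k1,R,t=cam(n); c=R@np.array(X)+t; x=c[:2]/c[2]; x=x*(1+k1*(x@x)); return (K@[x[0],x[1],1])[:2]
def tri(uv1,uv2):
    o1,d1=ray("scene",*uv1); o2,d2=ray("top",*uv2)
    s=np.linalg.lstsq(np.c_[d1,-d2],o2-o1,rcond=None)[0]
    a,b=o1+d1*s[0],o2+d2*s[1]; return (a+b)/2,np.linalg.norm(a-b)
E
python3 - <<'E'
from h import *
np.set_printoptions(precision=4,suppress=True)
for n in("scene","top"):
    im=arm.grab_frame(n); cv2.imwrite(f"pics/{n}0.png",im)
    cv2.imwrite(f"pics/{n}0b.png",cv2.resize(im,None,fx=1.5,fy=1.5,interpolation=cv2.INTER_CUBIC))
    K,k1,R,t=cam(n); print(n,K.ravel(),k1,-R.T@t,R[2])
print(arm.sense())
E
```

```text
scene [361.7299   0.     250.9024   0.     361.7299 192.9253   0.       0.
   1.    ] -0.01575971415132562 [ 1.159  -0.3865  0.7475] [-0.6248  0.4125 -0.6629]
top [404.0494   0.     251.4822   0.     404.0494 193.5453   0.       0.
   1.    ] 0.023117067914022384 [0.4039 0.0097 1.1494] [ 0.1309 -0.0238 -0.9911]
{'time_s': 0.1, 'q': array([-1.368 ,  0.3426,  1.5249,  0.    ,  1.2754, -0.146 ]), 'qvel': array([-0.0003, -0.0023, -0.0027, -0.0005, -0.0005,  0.0005]), 'effort': array([  0.002 , -43.4445, -24.6491,  -0.0002,   0.0046,   0.    ]), 'tool_pos': array([ 0.1794, -0.493 ,  0.2307]), 'eef_rot': array([-3.0926, -0.5449,  0.    ]), 'force': array([-1.3342,  0.7558, -0.0615]), 'torque': array([-0.0135, -0.0357,  0.0114]), 'opening': 1.0012260876282426}
```

View pics/scene0b.png

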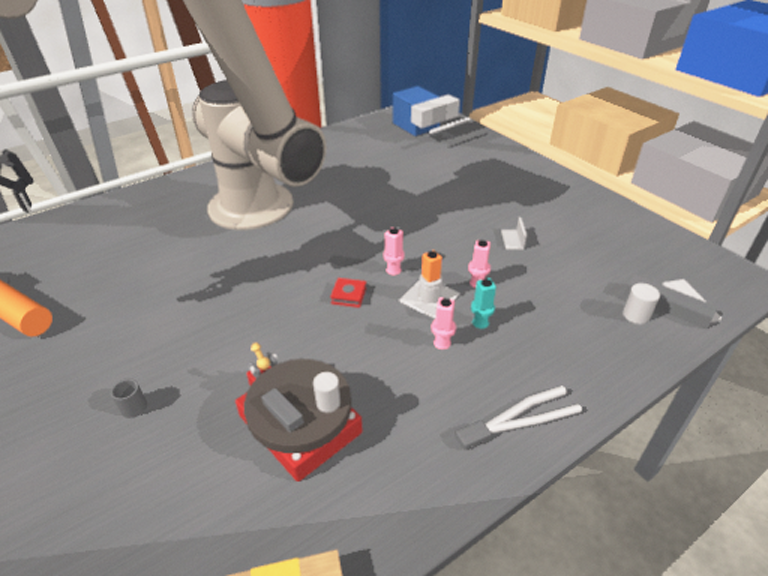

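View pics/top0b.png

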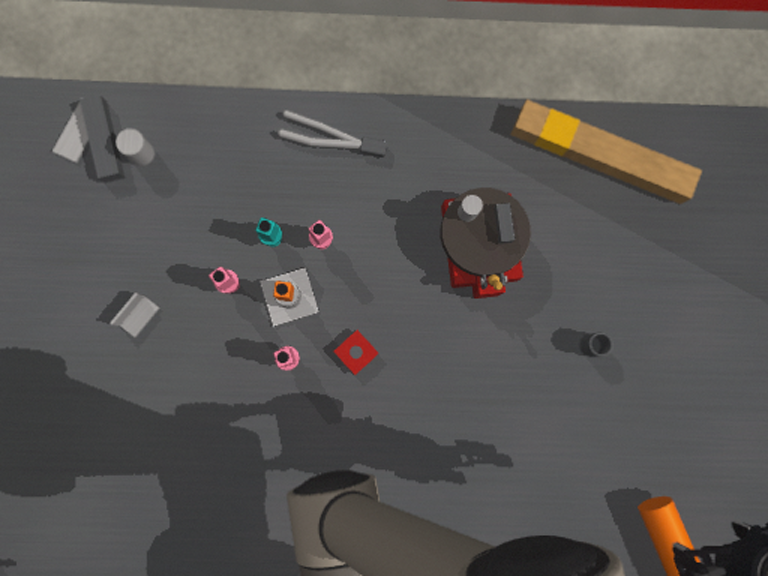

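Scene view: the orange gun is at about (288,178) in native pixels, the nipple at about (174,236) and the magnet at (232,195). In the top view the gun is at (190,193) and the nipple at (330,187). Next I'll take masks and one enlarged montage.

```bash
python3 - <<'E'
from h import *
np.set_printoptions(precision=4,suppress=True)
tiles=[]
for n,(gx,gy),(nx,ny) in(("scene",(288,185),(174,236)),("top",(190,193),(330,190))):
    im=cv2.imread(f"pics/{n}0.png"); hsv=cv2.cvtColor(im,cv2.COLOR_BGR2HSV)
    for nm,(cx,cy),lo,hi in(("gun",(gx,gy),(5,150,60),(16,255,255)),("nip",(nx,ny),(17,90,60),(30,255,255))):
        m=cv2.inRange(hsv,lo,hi); w=np.zeros_like(m); w[cy-25:cy+25,cx-25:cx+25]=255; m&=w
        ys,xs=np.nonzero(m); c=np.array([xs.mean(),ys.mean()])
        u,s,vt=np.linalg.svd(np.c_[xs,ys]-c,full_matrices=False)
        print(n,nm,len(xs),c,vt[0],(xs.min(),xs.max(),ys.min(),ys.max()))
        if nm=="gun": print(cv2.minAreaRect(np.c_[xs,ys].astype(np.float32)))
        tiles.append(cv2.resize(im[cy-25:cy+25,cx-25:cx+25],(390,295)if 0 else (300,300),interpolation=cv2.INTER_CUBIC))
cv2.imwrite("pics/crop.png",np.vstack([np.hstack(tiles[:2]),np.hstack(tiles[2:])]))
E
```

```text
scene gun 178 [287.3258 178.1404] [-0.0442  0.999 ] (np.int64(281), np.int64(293), np.int64(169), np.int64(187))
((287.0, 178.0), (18.0, 12.0), 90.0)
scene nip 98 [173.1837 237.5408] [0.4412 0.8974] (np.int64(168), np.int64(179), np.int64(229), np.int64(245))
top gun 107 [189.5514 194.1776] [0.6997 0.7144] (np.int64(183), np.int64(195), np.int64(187), np.int64(200))
((189.0, 193.5), (13.0, 12.0), 90.0)
top nip 65 [329.8923 187.3846] [0.5863 0.8101] (np.int64(326), np.int64(334), np.int64(183), np.int64(192))
```

View pics/crop.png

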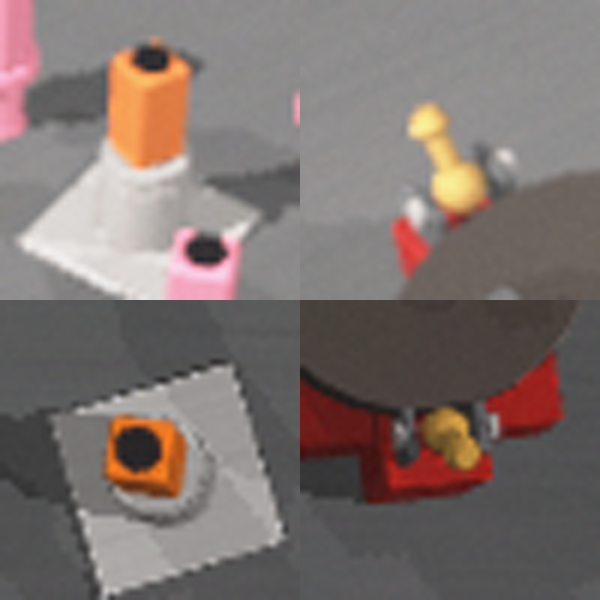

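```bash
python3 - <<'E'
from h import *
np.set_printoptions(precision=4,suppress=True)
f=lambda o,p:(o[0]+p[0]/6-.4,o[1]+p[1]/6-.4)
cs,ct=f((263,160),(151,58)),f((165,168),(138,149))
print("cap",tri(cs,ct),onz("top",*ct,.111),onz("scene",*cs,.111))
for nm,a,b in(("ball",(158,187),(143,127)),("head",(130,122),(162,150)),("top",(128,110),(167,157))):
    s,t=f((149,211),a),f((305,165),b); print(nm,tri(s,t),onz("scene",*s,.08 if nm=="ball" else .11),onz("top",*t,.08 if nm=="ball" else .11))
for a,b in(((117,115),(185,128)),((117,115),(105,172))):
    d=onz("top",*f((165,168),b),.111)-onz("top",*f((165,168),a),.111); print("edge",d,np.degrees(np.arctan2(d[1],d[0])))
for p in((53,120),(230,65),(285,237),(103,298)): print("foot",onz("top",*f((165,168),p),.005))
for nm,p in dict(pinkL=(224,275),pinkB=(287,356),pinkR=(320,230),turq=(266,227)).items(): print(nm,onz("top",p[0]/1.5,p[1]/1.5,.08))
print(Rn.from_rotvec(arm.sense()['eef_rot']).as_matrix())
E
```

```text
cap (array([0.5385, 0.1499, 0.1138]), np.float64(0.0014019184544566095)) [0.5385 0.1496 0.111 ] [0.536  0.1529 0.111 ]
ball (array([ 0.5724, -0.2224,  0.0819]), np.float64(0.0010072522527173298)) [ 0.5705 -0.2224  0.08  ] [ 0.5729 -0.2224  0.08  ]
head (array([ 0.5585, -0.2242,  0.1092]), np.float64(0.0004208067308485019)) [ 0.5594 -0.2242  0.11  ] [ 0.5583 -0.2242  0.11  ]
top (array([ 0.5554, -0.2242,  0.1134]), np.float64(0.0029373453383312906)) [ 0.553  -0.2221  0.11  ] [ 0.5553 -0.2264  0.11  ]
edge [-0.0047 -0.0294  0.    ] -99.0531532572743
edge [-0.0249  0.0039  0.    ] 171.158641671503
foot [0.5648 0.2047 0.005 ]
foot [0.594  0.1223 0.005 ]
foot [0.5125 0.0927 0.005 ]
foot [0.4811 0.1768 0.005 ]
pinkL [0.5635 0.2561 0.08  ]
pinkB [0.4242 0.1382 0.08  ]
pinkR [0.651 0.09  0.08 ]
turq [0.653  0.1868 0.08  ]
[[ 0.9398  0.3418 -0.0003]
 [ 0.3418 -0.9398  0.0013]
 [ 0.0002 -0.0013 -1.    ]]
```

```bash
python3 -m jog '[[[0,0,-2.9],[0.0281,0.0293,0],-1],[[0,0,-2.9],[0.0281,0.0293,0],-1],[[0,0,-2.9],[0.0281,0.0293,0],-1],[[0,0,-2.9],[0.0281,0.0293,0],-1],[[0,0,-2.9],[0.0281,0.0293,0],-1],[[0,0,-2.9],[0.0281,0.0293,0],-1],[[0,0,-2.9],[0.0281,0.0293,0],-1],[[0,0,-2.9],[0.0281,0.0293,0],-1],[[0,0,-2.9],[0.0281,0.0293,0],-1],[[0,0,-2.9],[0.0281,0.0293,0],-1]]'
python3 -m jog '[[[0,0,0],[0.0078,0.0349,0],-1],[[0,0,0],[0.0078,0.0349,0],-1],[[0,0,0],[0.0078,0.0349,0],-1],[[0,0,0],[0.0078,0.0349,0],-1],[[0,0,0],[0.0078,0.0349,0],-1],[[0,0,0],[0.0078,0.0349,0],-1],[[0,0,0],[0.0078,0.0349,0],-1],[[0,0,0],[0.0078,0.0349,0],-1],[[0,0,0],[0.0078,0.0349,0],-1],[[0,0,0],[0.0078,0.0349,0],-1]]'
python3 - <<'E'
from h import *
s=arm.sense(); print(s['q'],Rn.from_rotvec(s['eef_rot']).as_matrix())
E
```

```text
time_s: 0.93
tool_pos: [0.4614, -0.1986, 0.2312]
eef_rot: [-3.132, 0.251, 0.001]
force: [0.7, -1.0, 0.4]
opening: 0.997
time_s: 1.77
tool_pos: [0.5383, 0.1504, 0.231]
eef_rot: [3.132, -0.247, -0.001]
force: [0.9, -0.5, 0.1]
opening: 1.0
[ 1.35480784e-01  4.05122697e-01  1.42891641e+00 -1.68630912e-04
  1.30839095e+00  1.86354638e+00] [[ 9.87665213e-01 -1.56578331e-01 -8.07736828e-04]
 [-1.56578595e-01 -9.87665464e-01 -2.74471947e-04]
 [-7.54797410e-04  3.97560692e-04 -9.99999636e-01]]
```

```bash
python3 -m jog '[[[0,0,0],[0,-0.001,-0.035],-1],[[0,0,0],[0,0,-0.035],-1],[[0,0,0],[0,0,-0.035],-1],[[0,0,0],[0,0,-0.025],-1],[[0,0,0],[0,0,-0.02],-1],[[0,0,0],[0,0,-0.014],-1],[[0,0,0],[0,0,0],-1],[[0,0,0],[0,0,0],0]]'
python3 -m jog '[[[0,0,0],[0,0,0],1],[[0,0,0],[0,0,0],1],[[0,0,0],[0,0,0],1],[[0,0,0],[0,0,0],1],[[0,0,0],[0,0,0],1],[[0,0,0],[0,0,0],1],[[0,0,0],[0,0,0],1],[[0,0,0],[0,0,0],1],[[0,0,0],[0,0,0],1],[[0,0,0],[0,0,0],1]]'
```

```text
time_s: 2.43
tool_pos: [0.538, 0.1475, 0.0667]
eef_rot: [3.131, -0.247, -0.003]
force: [-0.2, -0.3, 1.1]
opening: 0.885
time_s: 3.27
tool_pos: [0.5393, 0.1479, 0.0685]
eef_rot: [-3.131, 0.247, -0.004]
force: [0.3, 1.0, 6.7]
opening: 0.323
```

```bash
python3 -m jog '[[[0,0,0],[0,0,0.01],1],[[0,0,0],[0,0,0.02],1],[[0,0,0],[0,0,0.03],1],[[0,0,0],[0,0,0.03],1],[[0,0,0],[0,0,0.03],1],[[0,0,0],[0,0,0.02],1],[[0,0,0],[0,0,0],1],[[0,0,0],[0,0,0],1],[[0,0,0],[0,0,0],1]]'
python3 - <<'E'
from h import *
ts=[]
for n in("scene","top"):
    im=arm.grab_frame(n); cv2.imwrite(f"pics/{n}1.png",im); s=arm.sense()
    T=s['tool_pos']; u,v=map(int,proj(n,T-[0,0,.02])); print(n,u-35,v-35)
    ts.append(cv2.resize(im[v-35:v+35,u-35:u+35],(395,395),interpolation=cv2.INTER_CUBIC))
cv2.imwrite("pics/lift.png",np.hstack(ts))
E
```

```text
time_s: 4.02
tool_pos: [0.5372, 0.1473, 0.2055]
eef_rot: [3.131, -0.247, -0.006]
force: [-0.1, -0.6, -3.7]
opening: 0.318
scene 252 113
top 149 153
```

View pics/lift.png

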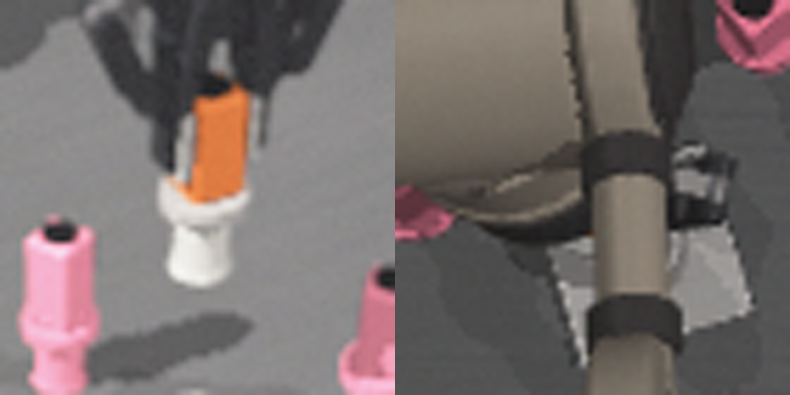

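The gun is lifted and hangs straight in the jaws. Next I'll check its position along the tool and compute the approach.

```bash
cat > plan.py <<'E'
from h import *
np.set_printoptions(precision=4,suppress=True)
s=arm.sense(); T=s['tool_pos']; M=Rn.from_rotvec(s['eef_rot']).as_matrix()
B=np.array([.572,-.2224,.080]); H=np.array([.555,-.2242,.1125]); n=(H-B)/np.linalg.norm(H-B); top=B+.036*n
SEAT=.0385
E
python3 - <<'E'
from plan import *
f=lambda p:(252+p[0]/5.643-.4,113+p[1]/5.643-.4)
print("meas collar mid,nose end,orange bottom",f((203,200)),f((200,272)))
for d in (.0205,.0305,.0585): print(d,proj("scene",T+d*M[:,2]))
print("n",n,np.degrees(np.arccos(n[2])),top)
rv=np.cross(M[:,2],-n); a=np.arcsin(np.linalg.norm(rv)); rv=rv/np.linalg.norm(rv)*np.degrees(a); print("turn deg",rv)
for d in(.06,.02,0): print(d,top+n*(d+SEAT),top+n*(d+SEAT)-T)
E
```

```text
meas collar mid,nose end,orange bottom (287.5737728158781, 148.04214070529858) (287.0421407052986, 160.8013113592061)
0.0205 [287.7748 148.761 ]
0.0305 [287.5806 151.7871]
0.0585 [287.0502 160.0486]
n [-0.4629 -0.049   0.885 ] 27.74440954838175 [ 0.5553 -0.2242  0.1119]
turn deg [  2.964  -27.8428   0.0083]
0.06 [ 0.5097 -0.229   0.199 ] [-0.0275 -0.3764 -0.0061]
0.02 [ 0.5283 -0.227   0.1636] [-0.009  -0.3744 -0.0415]
0 [ 0.5375 -0.2261  0.1459] [ 0.0003 -0.3734 -0.0592]
```

```bash
python3 -m jog '[[[0.3,-2.78,0],[-0.0028,-0.0376,-0.0006],1],[[0.3,-2.78,0],[-0.0028,-0.0376,-0.0006],1],[[0.3,-2.78,0],[-0.0028,-0.0376,-0.0006],1],[[0.3,-2.78,0],[-0.0028,-0.0376,-0.0006],1],[[0.3,-2.78,0],[-0.0028,-0.0376,-0.0006],1],[[0.3,-2.78,0],[-0.0028,-0.0376,-0.0006],1],[[0.3,-2.78,0],[-0.0028,-0.0376,-0.0006],1],[[0.3,-2.78,0],[-0.0028,-0.0376,-0.0006],1],[[0.3,-2.78,0],[-0.0028,-0.0376,-0.0006],1],[[0.3,-2.78,0],[-0.0028,-0.0376,-0.0006],1]]'
python3 -m jog '[[[0,0,0],[0,0,0],1],[[0,0,0],[0,0,0],1],[[0,0,0],[0,0,0],1]]'
python3 - <<'E'
from plan import *
print("tool z",M[:,2],"err",top+n*(.06+SEAT)-T,s['force'])
ts=[]
for c in("scene","top"):
    im=arm.grab_frame(c); cv2.imwrite(f"pics/{c}2.png",im)
    u,v=map(int,proj(c,top+.03*n)); print(c,u-35,v-35,"nose end pred",proj(c,T+.0585*M[:,2]),"collar mid",proj(c,T+.0175*M[:,2]),"top pred",proj(c,top),"ball",proj(c,B))
    ts.append(cv2.resize(im[v-35:v+35,u-35:u+35],(395,395),interpolation=cv2.INTER_CUBIC))
cv2.imwrite("pics/pre.png",np.hstack(ts))
E
```

```text
time_s: 4.95
tool_pos: [0.5091, -0.2297, 0.2]
eef_rot: [-2.955, 0.234, -0.725]
force: [1.8, 0.9, -4.3]
opening: 0.32
time_s: 5.2
tool_pos: [0.5095, -0.228, 0.1998]
eef_rot: [-2.955, 0.235, -0.72]
force: [0.7, 0.2, -3.3]
opening: 0.321
tool z [ 0.4634  0.0519 -0.8846] err [ 0.0002 -0.001  -0.0008] [ 0.6628  0.2288 -3.3072]
scene 129 183 nose end pred [163.1919 214.2784] collar mid [156.1986 198.8649] top pred [169.4324 229.3667] ball [175.1998 242.1475]
top 299 159 nose end pred [335.2963 196.0552] collar mid [339.6694 202.0248] top pred [331.7461 190.6345] ball [328.4465 186.1031]
```

View pics/pre.png

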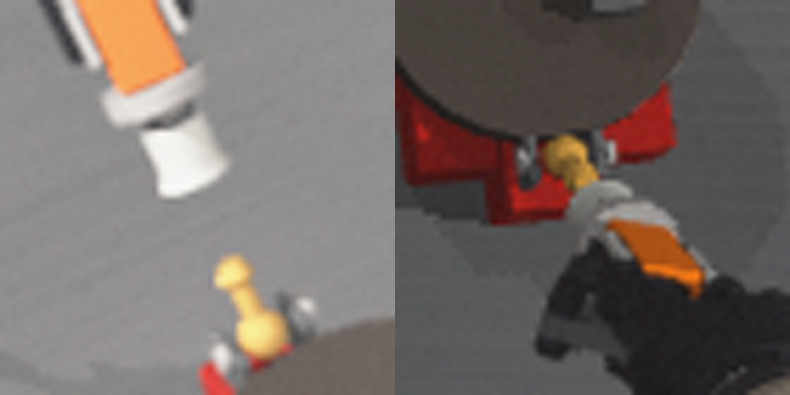

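The gun axis and the nipple axis agree in both views: about slope 0.49 against 0.50 in the scene view, and lateral offset about 2 mm or less. Advancing along the nipple.

```bash
python3 -m jog '[[[0,0,0],[0.0046,-0.0005,-0.0089],1],[[0,0,0],[0.0046,0.0,-0.0089],1],[[0,0,0],[0.0046,0.0005,-0.0089],1],[[0,0,0],[0.0037,0.0004,-0.0071],1],[[0,0,0],[0.0023,0.0002,-0.0044],1],[[0,0,0],[0.0014,0.0001,-0.0027],1],[[0,0,0],[0,0,0],1],[[0,0,0],[0,0,0],1]]'
python3 - <<'E'
from plan import *
print("d",(T-top)@n-SEAT,"lat",(T-top)-((T-top)@n)*n,s['force'],s['torque'],M[:,2])
ts=[]
for c in("scene","top"):
    im=arm.grab_frame(c); cv2.imwrite(f"pics/{c}3.png",im)
    u,v=map(int,proj(c,top+.03*n)); print(c,u-35,v-35)
    ts.append(cv2.resize(im[v-35:v+35,u-35:u+35],(395,395),interpolation=cv2.INTER_CUBIC))
cv2.imwrite("pics/pre3.png",np.hstack(ts))
E
```

```text
time_s: 5.97
tool_pos: [0.5317, -0.2277, 0.1603]
eef_rot: [-2.956, 0.233, -0.725]
force: [0.6, 0.0, -3.9]
opening: 0.32
d 0.015488216328234022 lat [ 0.0014 -0.0009  0.0007] [ 0.5688  0.0203 -3.9246] [-0.0646  0.5462 -0.0105] [ 0.466   0.0504 -0.8833]
scene 129 183
top 299 159
```

View pics/pre3.png

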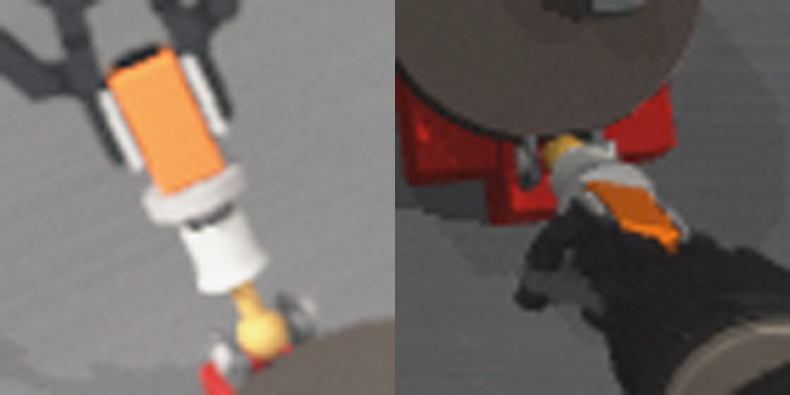

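```bash
python3 -m jog '[[[0,0,0],[0.0014,0.0001,-0.0027],1],[[0,0,0],[0.0014,0.0001,-0.0027],1],[[0,0,0],[0,0,0],1]]'
python3 -m jog '[[[0,0,0],[0.0014,0.0001,-0.0027],1],[[0,0,0],[0.0009,0.0001,-0.0018],1],[[0,0,0],[0,0,0],1]]'
python3 -m jog '[[[0,0,0],[0.0009,0.0001,-0.0018],1],[[0,0,0],[0.0009,0.0001,-0.0018],1],[[0,0,0],[0,0,0],1],[[0,0,0],[0,0,0],1]]'
python3 - <<'E'
from plan import *
print("d",(T-top)@n-SEAT,"lat",(T-top)-((T-top)@n)*n,s['force'],s['torque'],M[:,2])
E
```

```text
time_s: 6.32
tool_pos: [0.5341, -0.2274, 0.1546]
eef_rot: [-2.956, 0.233, -0.724]
force: [-3.0, -0.2, -2.2]
opening: 0.321
time_s: 6.57
tool_pos: [0.5366, -0.2267, 0.1499]
eef_rot: [-2.955, 0.233, -0.724]
force: [2.0, 3.2, -5.4]
opening: 0.318
time_s: 6.9
tool_pos: [0.5384, -0.2269, 0.1467]
eef_rot: [-2.955, 0.233, -0.724]
force: [-2.9, 1.7, -3.1]
opening: 0.324
d 0.000310179014863389 lat [ 0.001  -0.0008  0.0005] [-2.8722  1.658  -3.0782] [0.2869 0.8533 0.2243] [ 0.4657  0.0508 -0.8835]
```

```bash
for i in 1; do :; done
python3 -m jog '[[[0,0,0],[0.0009,0.0001,-0.0018],1],[[0,0,0],[0,0,0],1],[[0,0,0],[0,0,0],1]]'
python3 -m jog '[[[0,0,0],[0.0009,0.0001,-0.0018],1],[[0,0,0],[0,0,0],1],[[0,0,0],[0,0,0],1]]'
python3 -m jog '[[[0,0,0],[0.0009,0.0001,-0.0018],1],[[0,0,0],[0,0,0],1],[[0,0,0],[0,0,0],1]]'
python3 - <<'E'
from plan import *
print("d",(T-top)@n-SEAT,"lat",(T-top)-((T-top)@n)*n,"Fax",s['force']@n+3.7,s['force'],s['torque'],M[:,2])
E
```

```text
time_s: 7.15
tool_pos: [0.5392, -0.2268, 0.1455]
eef_rot: [-2.955, 0.232, -0.725]
force: [-8.7, 2.4, 4.3]
opening: 0.32
time_s: 7.4
tool_pos: [0.5401, -0.2267, 0.1439]
eef_rot: [-2.956, 0.232, -0.726]
force: [-8.8, 2.4, 6.8]
opening: 0.324
time_s: 7.65
tool_pos: [0.5409, -0.2267, 0.1422]
eef_rot: [-2.956, 0.232, -0.726]
force: [-9.9, 2.5, 7.0]
opening: 0.32
d -0.0048542342611285205 lat [ 0.0012 -0.0008  0.0006] Fax 14.377320331764839 [-9.8698  2.5142  7.0409] [0.5892 1.3807 0.3761] [ 0.4664  0.0504 -0.8832]
```

```bash
python3 -m jog '[[[0,0,0],[0.0007,0.0001,-0.0013],1],[[0,0,0],[0,0,0],1],[[0,0,0],[0,0,0],1],[[0,0,0],[0,0,0],1]]'
python3 - <<'E'
from plan import *
print("d",(T-top)@n-SEAT,"lat",(T-top)-((T-top)@n)*n,"Fax",s['force']@n+3.7,s['force'],M[:,2])
im=arm.grab_frame("scene"); cv2.imwrite("pics/scene4.png",im); print(proj("scene",T+.0125*M[:,2]))
u,v=map(int,proj("scene",top+.02*n)); print(u-25,v-25)
cv2.imwrite("pics/c4.png",cv2.resize(im[v-25:v+25,u-25:u+25],(600,600),interpolation=cv2.INTER_CUBIC))
E
```

```text
time_s: 7.98
tool_pos: [0.5416, -0.2266, 0.141]
eef_rot: [-2.956, 0.232, -0.726]
force: [-10.7, 2.5, 8.2]
opening: 0.321
d -0.006216430627471861 lat [ 0.0012 -0.0008  0.0006] Fax 15.840122103900143 [-10.7495   2.5391   8.2349] [ 0.4664  0.0503 -0.8831]
[166.0654 222.4706]
141 197
```

View pics/c4.png

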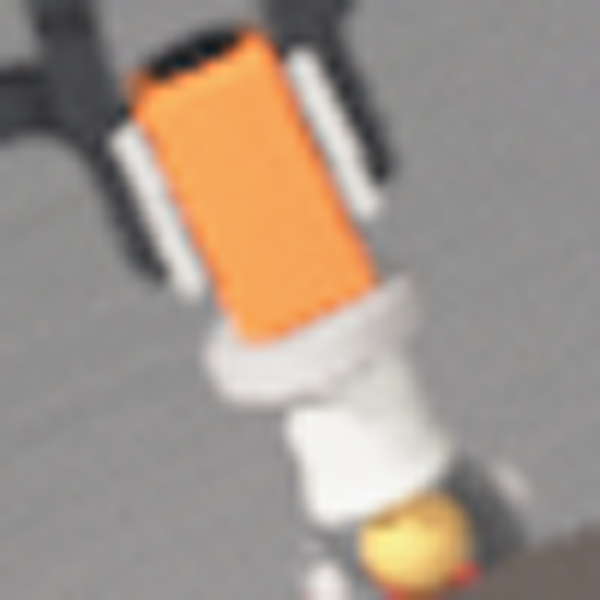

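The nose is now sunk into the collar, with the mouth near the swivel ball. I'll check the gun's tilt numerically against the pre-contact picture.

```bash
python3 - <<'E'
from plan import *
def ang(name):
    im=cv2.imread(name); hsv=cv2.cvtColor(im,cv2.COLOR_BGR2HSV); m=cv2.inRange(hsv,(5,150,60),(16,255,255)); 
    w=np.zeros_like(m); w[170:260,120:230]=255; m&=w; m=cv2.resize(m,None,fx=4,fy=4,interpolation=cv2.INTER_CUBIC)
    c=max(cv2.findContours((m>127).astype(np.uint8),0,1)[0],key=cv2.contourArea); r=cv2.minAreaRect(c)
    l=cv2.fitLine(np.argwhere(m>127)[:,::-1].astype(np.float32),2,0,.01,.01).ravel(); return r,np.degrees(np.arctan2(l[0],l[1]))
for f in("pics/scene2.png","pics/scene3.png","pics/scene4.png"): print(f,ang(f))
for d in(0,):
    for P,z in((T,M[:,2]),):
        a=proj("scene",P-.03*z);b=proj("scene",P+.01*z);print("pred axis",np.degrees(np.arctan2(*(b-a))))
        a=proj("scene",top+.06*n);b=proj("scene",top+.02*n);print("nipple",np.degrees(np.arctan2(*(b-a))))
E
```

```text
pics/scene2.png (((603.8449096679688, 745.6380615234375), (99.79290771484375, 51.47212600708008), 66.80140686035156), np.float32(24.162878))
pics/scene3.png (((631.7474365234375, 818.0567016601562), (97.77783966064453, 53.10260772705078), 66.03751373291016), np.float32(25.166216))
pics/scene4.png (((647.0051879882812, 850.3866577148438), (97.77783966064453, 51.47805404663086), 66.03751373291016), np.float32(25.014315))
pred axis 24.39121456946472
nipple 24.259180554748024
```

```bash
python3 -m jog '[[[0,0,0],[-0.0008,0.0007,-0.0004],1],[[0,0,0],[0,0,0],1],[[0,0,0],[0,0,0],1]]'
python3 - <<'E'
from plan import *
F=s['force']-[.6,0,-3.9]
print("d",(T-top)@n-SEAT,"Fax",F@n,"Flat",F-(F@n)*n,s['torque'],T)
E
```

```text
time_s: 8.28
tool_pos: [0.5413, -0.2265, 0.1412]
eef_rot: [-2.956, 0.233, -0.728]
force: [-10.1, 2.7, 7.8]
opening: 0.322
d -0.00593199886961112 Fax 15.17435294293743 Flat [-3.7118  3.4507 -1.7504] [0.39   1.0849 0.3069] [ 0.5413 -0.2265  0.1412]
```

```bash
python3 -m jog '[[[0,0,0],[0.0005,0.0,-0.0009],1],[[0,0,0],[0,0,0],1],[[0,0,0],[0,0,0],1],[[0,0,0],[0,0,0],1],[[0,0,0],[0,0,0],1],[[0,0,0],[0,0,0],1]]'
python3 - <<'E'
from plan import *
F=s['force']-[.6,0,-3.9]
print("d",(T-top)@n-SEAT,"Fax",F@n,"Flat",F-(F@n)*n)
p=lambda X:proj("scene",np.array(X)-.015*M[:,2])
print("slip check: pred shift",p((.5416,-.2266,.141))-p((.5317,-.2277,.1603)),"seen (3.8,8.1)")
im=arm.grab_frame("scene"); cv2.imwrite("pics/scene5.png",im)
u,v=map(int,proj("scene",top+.02*n)); print(u-25,v-25)
cv2.imwrite("pics/c5.png",cv2.resize(im[v-25:v+25,u-25:u+25],(600,600),interpolation=cv2.INTER_CUBIC))
E
```

```text
time_s: 8.78
tool_pos: [0.5418, -0.2264, 0.1403]
eef_rot: [-2.956, 0.233, -0.728]
force: [-10.3, 1.3, 8.5]
opening: 0.323
d -0.0069329254152961164 Fax 15.959722979691565 Flat [-3.4827  2.1215 -1.7042]
slip check: pred shift [3.6764 8.1508] seen (3.8,8.1)
141 197
```

View pics/c5.png

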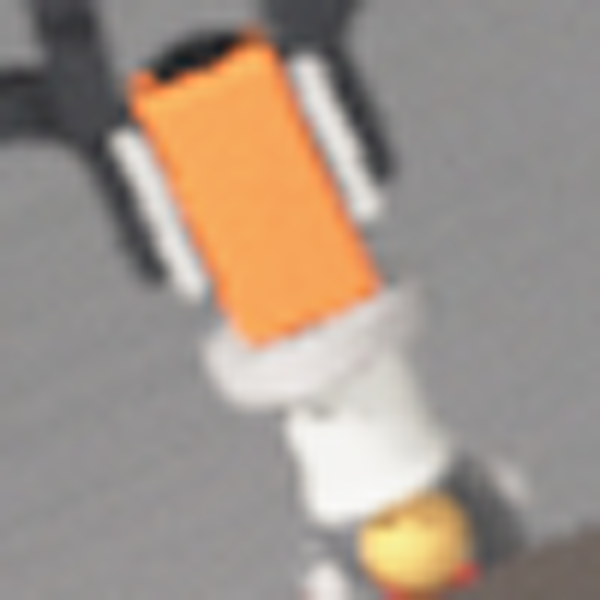

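The gun has not slipped: the predicted shift was (3.7, 8.2) px and the observed shift (3.8, 8.1) px. The mouth sits at its seated distance from the swivel ball and the nose is sunk, so I'm handing in.

```bash
python3 -c "
from rig import arm; arm.hand_in(); s=arm.sense(); print(s['time_s'],s['force'],s['opening'])"
```

```text
the job is handed in; nothing more can be done
the job is handed in; nothing more can be done
```

I took the orange gun from its stand, tilted it about 28° onto the nipple's axis, pressed the coupler on and handed in while still gripping and pushing. The hand-in gives no verdict, and the snap was judged from force and pictures, not sensed directly.

Last checks, all before hand-in at about 8.8 s of the 40 s:
- **Push:** about 16 N along the nipple, with about 4 N sideways remaining. A small sideways correction did not clear it, but it is well within limits.
- **Nose travel:** about 7 mm from the tool position and about 8.7 mm from the spring force. The two differ by nearly 2 mm, but both are past the 5 mm half-way mark.
- **Alignment:** the gun's axis was within about 1° of the nipple's in the scene view. The top view was only checked by eye, before contact.
- **Seating:** the coupler mouth measured about 12 ± 3 mm from the swivel centre, against 16 mm expected when seated. That is a rough pixel reading, slightly closer than expected.
- **Grip:** opening about 27 mm. The gun had not slipped in the fingers in the check after the push; I did not repeat it after the last 1 mm.
- **Bystanders:** the moves kept clear of the magnet, angle iron and pipe end, but I took no final picture to check their positions.

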